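# Pull the chip-screen flap shut with the hook pole

## Robot

A 6-joint arm with a two-finger parallel gripper is mounted at the origin on the work surface. World frame = base frame: x ahead of the robot, y to its left, z up, the work surface at z = 0. Lengths are in mm, angles in rad, forces in N, time in s.
With the tool pointing down it reaches from about 350 to 975 mm from the base axis. Payload 7.1 kg.
Tool frame: the origin (TCP) lies on the centre line of the jaws, within the pads' length; the fingertips stand 17 mm ahead of it and the grasp point (between the pads) lies 2 mm behind it; z points along the fingers, y is the direction in which the jaws open and shut (so a half turn about z gives the same grasp; the last joint's range is limited). The gripper opens to 88 mm and grips with 3 to 60 N. Pads are 20 mm wide; open, the fingers measure 115 mm over their backs; the gripper's body (75 mm by 178 mm) begins 61 mm behind the grasp point.
Start: joints at [1.239, 0.423, 1.63, -0, 1.089, -0.019], TCP at [192.296, 594.666, 239.675] pointing down, gripper open.
Joint ranges: [-3, 3], [-0.9, 2.11], [0.09, 2.58], [-1.31, 4.45], [0.11, 2.69], [-2.54, 2.54]. Speed limits (rad/s): [2.39, 2.39, 3.01, 3.14, 3.14, 3.14].

## Interface

Orientations are given as a rotation vector (axis times angle).
In Python, from workcell import ctrl, imaging, workorder gives the robot as it stands. The module is installed in compiled form; this text tells all that it offers.
- The arm moves only by the shell command python3 -m crank 'ROWS' [OPENING]. ROWS is JSON, a list of rows, each an object with "travel": the shift along the tool's x, y, z as a fraction of full scale, a list of three; "turn": the turn about the tool's z as a fraction of full scale. In form: [{"travel": [dx, dy, dz], "turn": turn}, ...]. A call has 1 to 20 rows; each row shifts and turns the pose as measured when the row begins, along the tool's axes as they then stand; what a row does not reach is not made up. Full scale, the value 1, is 5 cm for a shift and 0.1 rad for a turn. A row lasts 1/10 s, in which the tool goes at most 50 mm and 8.59 degrees, less where a joint would pass 70% of its speed; a pose out of reach is approached as far as the arm can. A call with a number of a shift or a turn outside -1 to 1 is refused whole. A call with a gripper value outside its range is refused whole. OPENING is the gripper command: -1 is shut, 1 is fully open, values between are in proportion, set as the call begins (- or left out, the last holds). The fingers move at their own pace and stop on an object; the grip force is fixed at half the most. Time passes only in rows, so rows that do not move let the fingers close. It gives the time, the measured TCP pose, the force and the opening at its end, in the units of the state.
- ctrl.get_obs(): the state, without advancing time (a new reading comes with each control period).
- imaging.get_image(name): name is "scene" or "top" or "wrist"; returns the picture (420x560x3 uint8, blue, green, red); there is no depth.
- imaging.camera_info(name): a dict with "camera_matrix" (3x3 intrinsics, pixels), "k1" (the pictures are not rectified: a ray, as slopes to the right and down, at radius r is drawn at 1 + k1 r^2 times it, then the intrinsics apply), "rvec" (rotation vector, rad) and "tvec" (3), from world to camera coordinates, as OpenCV has them. Camera axes: x right, y down, z forward; pixel columns grow to the right and rows downward; lengths in mm; the calibration is good to about 2 mm. A picture is of the moment at which its call begins: read the wrist's pose just before it. camera_info takes no time and is no camera call; for the wrist camera it gives the pose at the moment of the call.
- workorder.close_job(): hands the job in, once; it reports no verdict.
The state is a dict: "t": time; "qpos": joint angles; "qvel": joint speeds; "joint_torque": joint torques, N m; "ee_pos": TCP position; "orientation": TCP orientation; "ft_force": force on the tool from outside, world axes, zero at the start; "moment": the same for the moment, N m; "width": finger opening in mm.
Only numpy, scipy, OpenCV 4.12 (cv2) and the standard library are available. Lean on these libraries where they do the work, as an engineer would, in place of code of your own. Each camera call takes 0.05 s, during which the arm holds its last target.

## Task

Take the hook pole out of its rest, drop its hook into the brass ring eye on top of the open flap and pull the flap fully shut until its catch clicks and holds it. Then unhook the pole and lay it back in its rest, hook pointing down as it was. Move the flap only with the hook in its eye, pull gently (never more than about 15 N), and leave the other things on the bench where they are.

Things in the scene. Friction and masses are not known exactly. Their poses are not given: they have to be found in the camera images.
- screen: grey upright chip screen, 280 wide (y), 18 thick (x), 200 high, standing on the bench; it does not move. Origin: centre of its underside. Its x axis points through it to the far side, where the flap hangs; y to the left seen from the robot, z up
- flap_hinge (a point): point on the flap's upright hinge axis at the height of the ring eye: x 22, y 95, z 235 mm in the screen's frame. The plywood flap (180 wide, 150 high, 10 thick, edges at z 30 and 180) hangs behind the screen and when shut runs from here towards the screen's -y side. It starts open 0.7 to 0.95 rad, free edge swung away to the screen's +x side; a light spring pushes it open
- catch_point (a point): point on the screen's -y post, at x 29, y -99, z 110 mm in its frame, about where the catch plate sits. The plate, with roller catch and rubber stop, is set up to 9 mm nearer or farther in x (not measured). The flap's spring takes about 2 N at the eye; in its last 10 mm the pull rises to 5 to 11 N, drops by more than half as the flap clicks over the roller, then rises steeply at the stop
- catch (a joint): how far the catch's spring roller is pressed in (m): about 0 while the flap is clear of it and again once the flap has clicked home behind it (it then holds the flap), up to 0.0025 while the flap rides over it
- eye (a point): centre of the brass ring eye, standing 55 mm above the flap's top edge; the ring lies flat (hole axis upright), hole 24 mm across, wire 6 mm thick. The eye is 150 mm from the hinge axis, 235 mm above the bench; its brass stem, 8 mm thick, stands 25 mm from the eye's centre towards the hinge. Fully shut, the eye is at y -55 and x 15 to 29 mm in the screen's frame, as the catch plate is set
- pole_grip (a point): centre of the orange grip of the hook pole (grip 100 long, 24 wide, 26 high), half-way up, at about the pole's centre of mass. The pole (0.22 kg) is a straight square bar 22 wide and 26 high; its x axis runs along it to the hook, z up. It reaches from 220 mm behind this point to 88 mm ahead, then an 8 mm steel rod goes on level and at 120 mm ahead turns straight down as the hook pin
- hook_pin (a point): middle of the free part of the hook pin: 8 mm thick upright round pin, 120 mm ahead of pole_grip and 31 mm below it; its rounded lower end is 21 mm below this point, the pole's underside 18 mm above it
- rest: wooden pole rest, base 280 by 90, does not move. Origin: under the pole's grip, on the bench; x along the pole to the hook, z up. Saddles 22 thick at x -150 and 72 mm carry the pole's underside 75 mm above the bench between cheeks 38 mm apart that flare open above, tops 103 mm above the bench. At the start the pole lies in it, pole_grip over the origin, 88 mm above the bench
- tray: plywood tray 270 by 130, 45 high, fixed on the bench, holding three dowels; leave alone. Origin: centre of its underside
- dowel0_center (a point): middle of a round wooden dowel, 220 long, 32 thick, lying in the tray; leave alone
- dowel1_center (a point): middle of the second dowel in the tray; leave alone
- dowel2_center (a point): middle of the third dowel in the tray; leave alone
- glue: yellow glue bottle, 56 thick, 150 high, standing; origin at the centre of its foot; leave alone
- mallet: mallet lying on the bench; origin under its middle; leave alone
- driver: red screwdriver lying on the bench; origin under its middle; leave alone
- offcut: wooden offcut 90 by 60, 30 high; origin at the centre of its underside; leave alone

How it is judged (in metres and radians):
On the way, in this order (a step that is already met when the one before it is completed fails the run):
1. the hook pin is down in the ring eye (horizontal distance between hook_pin and eye below 0.014 m and z of hook_pin in the frame of eye between -0.022 and 0.016 m), for 0.2 s.
2. the flap is pulled to its shut place with the hook still in the eye (x of eye in the frame of screen below 0.032 m and value of joint catch below 0.0013 m and horizontal distance between hook_pin and eye below 0.016 m and z of hook_pin in the frame of eye below 0.02 m), for 0.1 s.
At the end, for the whole second after the job is handed in: the flap is held shut by its catch (eye x below 32 mm in the screen's frame, staying there; roller pressed in less than 1.3 mm); the pole lies still and released in both saddles of its rest, hook down at its old end (grip within 35 mm along and 14 mm across, height within 7 mm, tilt under 0.12 rad) (x of eye in the frame of screen below 0.032 m and value of joint catch below 0.0013 m and x of pole_grip in the frame of rest between -0.035 and 0.035 m and y of pole_grip in the frame of rest between -0.014 and 0.014 m and z of pole_grip in the frame of rest between 0.08 and 0.094 m and x of hook_pin in the frame of rest above 0.05 m and angle between pole_grip's own z axis and vertical below 0.12 rad and linear speed of pole below 0.02 m/s); the robot touches nothing.
It fails at once if the hook pulls or pushes the flap with more than 20 N (contact force between pole and flap above 20 N).
It fails at once if the robot itself touches the flap (contact force between any of the fingers, the arm and flap above 1 N).
It fails at once if another thing on the bench is moved more than 25 mm (distance of any of dowel0_center, dowel1_center, dowel2_center, glue, mallet, driver, offcut from where it was at the start of the episode above 0.025 m).
It also fails if it takes over 67 s, if anything falls off the work surface, if the arm or the gripper's body presses on something with over 40 N, if the wrist force passes 120 N, or if a joint passes its speed limit or range.

## Working session

There is one attempt and no reset: what is moved stays moved. The work goes in short steps, Python scripts to look and compute and a shell command to move; the robot and the scene stay as the last step left them, time stands still between calls to the robot, and variables do not carry over. Pictures are saved under pics/ and viewed, and the job is handed in when it is done.

```bash
mkdir -p pics
cat > h.py <<'E'
import numpy as np, cv2
from workcell import ctrl, imaging, workorder
def snap(name,fn):
    im=imaging.get_image(name); cv2.imwrite('pics/'+fn,im); return im
def ray(ci,u,v):
    K=np.array(ci['camera_matrix'],float);k1=ci['k1']
    p=cv2.undistortPoints(np.array([[[u,v]]],float),K,np.array([k1,0,0,0.]))[0,0]
    R=cv2.Rodrigues(np.array(ci['rvec'],float))[0];t=np.array(ci['tvec'],float).ravel()
    return -R.T@t, R.T@np.array([p[0],p[1],1.])
def onz(ci,u,v,z):
    o,d=ray(ci,u,v);return o+d*(z-o[2])/d[2]
def proj(ci,P):
    return cv2.projectPoints(np.array(P,float).reshape(-1,3),np.array(ci['rvec'],float),np.array(ci['tvec'],float),np.array(ci['camera_matrix'],float),np.array([ci['k1'],0,0,0.]))[0][:,0]
def two(a,b):
    (o1,d1),(o2,d2)=a,b
    A=np.stack([d1,-d2],1);s=np.linalg.lstsq(A,o2-o1,rcond=None)[0]
    p,q=o1+s[0]*d1,o2+s[1]*d2
    return (p+q)/2,np.linalg.norm(p-q)
E
python3 - <<'E'
from h import *
for n in('scene','top','wrist'):
    snap(n,n+'0.png');ci=imaging.camera_info(n);o,d=ray(ci,280,210);print(n,ci,o.round(),d.round(2))
print(ctrl.get_obs())
E
```

```text
scene {'camera_matrix': array([[407.91483937,   0.        , 280.79822284],
       [  0.        , 407.91483937, 201.43983849],
       [  0.        ,   0.        ,   1.        ]]), 'k1': 0.03240329921723025, 'rvec': array([ 1.1331179 ,  2.20647609, -1.14692853]), 'tvec': array([ 338.25747762, -137.11274669, 1390.18421464])} [1174.  446.  699.] [-0.64 -0.48 -0.6 ]
top {'camera_matrix': array([[385.30593006,   0.        , 282.3294535 ],
       [  0.        , 385.30593006, 208.66955832],
       [  0.        ,   0.        ,   1.        ]]), 'k1': -0.06314523732598047, 'rvec': array([ 2.14704373, -2.03010647,  0.24296567]), 'tvec': array([-18.57599532, 576.80815495, 981.15452839])} [ 327.   -3. 1090.] [ 0.23  0.02 -0.97]
wrist {'camera_matrix': array([[356.8123727 ,   0.        , 283.58409403],
       [  0.        , 356.8123727 , 209.64942511],
       [  0.        ,   0.        ,   1.        ]]), 'k1': -0.05715459982262503, 'rvec': array([-2.3539175 , -1.71208179, -0.23391988]), 'tvec': array([-623.52509377,  -33.18754771,  390.83169904])} [122. 616. 385.] [ 0.25 -0.09 -0.96]
{'t': 0.15, 'qpos': array([ 1.23902463e+00,  4.23670922e-01,  1.63049859e+00, -1.05055348e-05,
        1.08862616e+00, -1.90198821e-02]), 'qvel': array([-0.00010234, -0.00257046, -0.00017067, -0.00201529, -0.00028646,
       -0.00047535]), 'joint_torque': array([-9.23141397e-05, -5.44986856e+01, -2.73921847e+01,  6.43336424e-02,
        2.04132922e-02, -4.21292543e-05]), 'ee_pos': array([192.1531111 , 594.29103636, 239.082989  ]), 'orientation': array([-4.89230722e-01, -3.10306185e+00,  1.86314262e-03]), 'ft_force': array([-0.15651541,  0.08776962, -0.03525972]), 'moment': array([ 5.47866522e-05, -1.95870784e-02, -4.95755170e-03]), 'width': 87.86396222432755}
```

View pics/scene0.png

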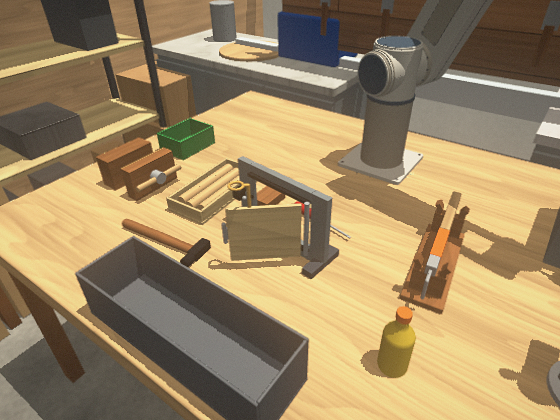

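View pics/top0.png

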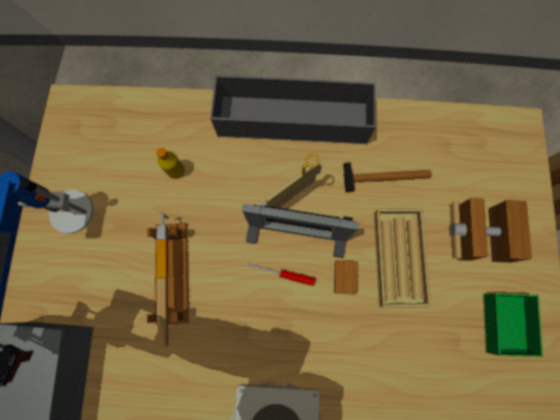

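View pics/wrist0.png

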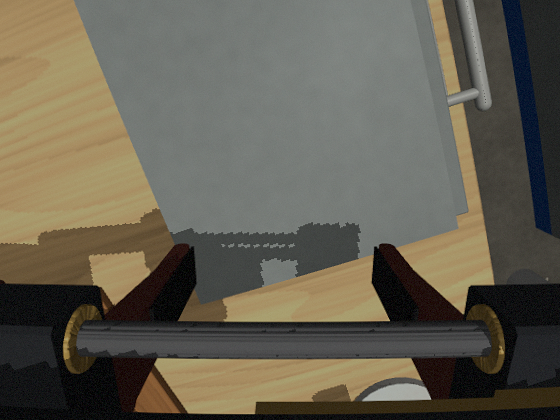

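Top view (world x up, y left): the pole is at about (163, 270) with its hook at (165, 217). The screen runs from (245, 212) to (357, 232), and the ring eye is at about (312, 160). I'll enlarge both areas.

Run:
```python
import cv2
a=cv2.imread('pics/top0.png');b=cv2.imread('pics/scene0.png')
cv2.imwrite('pics/c1.png',cv2.resize(a[200:350,130:210],None,fx=4,fy=4,interpolation=2))
cv2.imwrite('pics/c2.png',cv2.resize(a[145:265,235:365],None,fx=5,fy=5,interpolation=2))
cv2.imwrite('pics/c3.png',cv2.resize(b[150:290,210:360],None,fx=4,fy=4,interpolation=2)[:600])
cv2.imwrite('pics/c4.png',cv2.resize(b[180:310,390:480],None,fx=4,fy=4,interpolation=2)[:600])
```

```text
(no output)
```

View pics/c1.png

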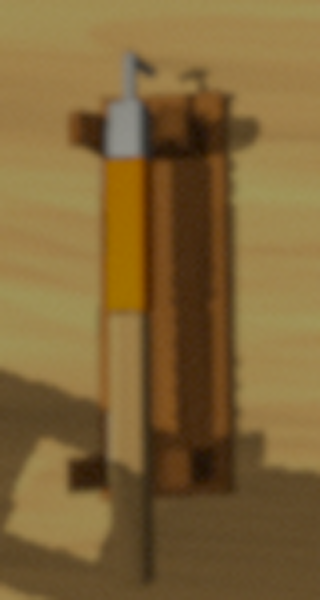

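View pics/c2.png

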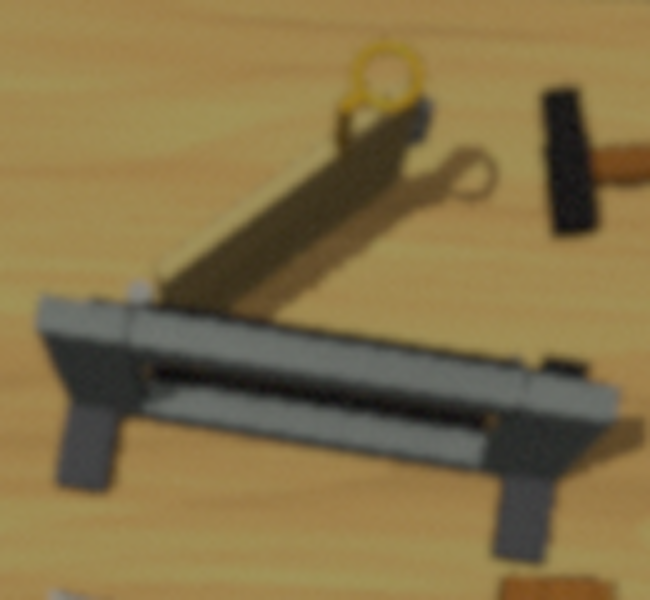

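View pics/c3.png

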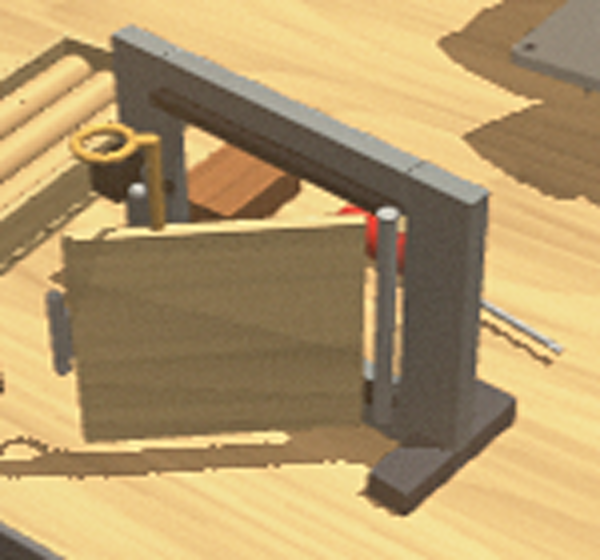

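View pics/c4.png

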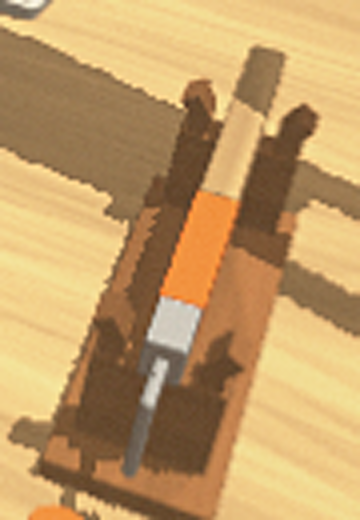

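Next I measure the pole, screen and eye.

Run:
```python
from h import *
T=imaging.camera_info('top');S=imaging.camera_info('scene')
a=cv2.imread('pics/top0.png');b=cv2.imread('pics/scene0.png')
def mask(im,lo,hi,box):
    h=cv2.cvtColor(im,cv2.COLOR_BGR2HSV);m=cv2.inRange(h,lo,hi);k=np.zeros_like(m);x0,y0,x1,y1=box;k[y0:y1,x0:x1]=m[y0:y1,x0:x1];return k
m=mask(a,(8,180,120),(25,255,255),(150,225,175,290))
c=max(cv2.findContours(m,0,2)[0],key=cv2.contourArea);r=cv2.minAreaRect(c);print('grip',r)
bx=cv2.boxPoints(r);W=np.array([onz(T,*p,101) for p in bx]);print(W.round(1));print('sides',[np.linalg.norm(W[i]-W[(i+1)%4]).round(1) for i in range(4)],'ctr',W.mean(0).round(1))
U=lambda x,y,o,f:((x+.5)/f-.5+o[0],(y+.5)/f-.5+o[1])
for n,p in dict(tailL=(112,578),tailR=(152,584),frontL=(107,102),frontR=(147,104)).items():
    print(n,onz(T,*U(*p,(130,200),4),101).round(1))
print('pin elbow',onz(T,*U(130,55,(130,200),4),88).round(1))
for n,p in dict(FL=(40,297),FR=(618,388),NL=(42,332),NR=(612,418)).items():
    print('scr',n,onz(T,*U(*p,(235,145),5),200).round(1))
# eye
m=mask(a,(18,140,100),(32,255,255),(300,148,325,172))
ys,xs=np.nonzero(m);print('ring px',len(xs),xs.min(),xs.max(),ys.min(),ys.max())
et=U(387,75,(235,145),5);print('eye top z238',onz(T,*et,235).round(1))
es=U(101,143,(210,150),4);P,g=two(ray(T,*et),ray(S,*es));print('eye 2view',P.round(1),g.round(1))
# scene grip check
print(proj(S,[W.mean(0)]))
```

```text
grip ((160.5, 259.0), (38.0, 9.0), 90.0)
[[466.7 338.1 101. ]
 [468.2 314.3 101. ]
 [370.6 302.1 101. ]
 [369.1 325.4 101. ]]
sides [np.float64(23.8), np.float64(98.3), np.float64(23.3), np.float64(98.5)] ctr [418.6 320.  101. ]
tailL [208.2 301.3 101. ]
tailR [206.4 276.  101. ]
frontL [506.2 342.4 101. ]
frontR [506.4 315.5 101. ]
pin elbow [541.5 335.5  88. ]
scr FL [551.2 107.  200. ]
scr FR [ 522.1 -169.4  200. ]
scr NL [534.1 104.7 200. ]
scr NR [ 507.5 -166.7  200. ]
ring px 182 302 320 152 171
eye top z238 [659.5 -52.3 235. ]
eye 2view [659.5 -52.5 235.7] 0.8
[[439.69161098 240.48889471]]
```

Everything agrees with the given sizes. The grip is 98×24 mm, the hinge-to-eye distance is 150 mm, the flap is open 0.82 rad, and the eye triangulates to z = 235.7. Next is a helper that turns targets into tool-axis units.

```bash
cat >> h.py <<'E'
def pose():
    o=ctrl.get_obs();return np.array(o['ee_pos']),cv2.Rodrigues(np.array(o['orientation'],float))[0],o
POLEYAW_REF=None
def plan(target,yawx):
    """target TCP (mm); yawx: wanted world yaw of tool x axis (mod pi). prints units"""
    p,R,o=pose();yaw=np.arctan2(R[1,0],R[0,0])
    d=(yawx-yaw+np.pi/2)%np.pi-np.pi/2
    t=R.T@(np.array(target,float)-p)/50
    t2=(R@cv2.Rodrigues(np.array([0,0,-d]))[0]).T@(np.array(target,float)-p)/50
    print('t',round(o['t'],2),'tcp',p.round(1),'yaw',yaw.round(3),'zdir',R[:,2].round(3),'F',np.array(o['ft_force']).round(1),'w',round(o['width'],1))
    print(' total travel units(now axes)',t.round(3),' (axes after turn)',t2.round(3),'turn units',round(-d/.1,2))
E
python3 - <<'E'
from h import *
plan([419,319.5,240],.13)
E
```

```text
t 0.15 tcp [192.2 594.3 239.1] yaw 2.829 zdir [-0.    -0.001 -1.   ] F [-0.2  0.1 -0. ] w 87.9
 total travel units(now axes) [-6.008 -3.833 -0.014]  (axes after turn) [-3.786 -6.038 -0.014] turn units -4.43
```

```bash
python3 -m crank '[{"travel":[-0.5,-0.3,0],"turn":-0.8},{"travel":[-0.5,-0.4,0],"turn":-0.8},{"travel":[-0.5,-0.5,0],"turn":-0.8},{"travel":[-0.5,-0.5,0],"turn":-0.8},{"travel":[-0.5,-0.5,0],"turn":-0.8}]' 1
python3 - <<'E'
from h import *
plan([419,319.5,240],.13)
E
```

```text
t: 0.65
ee_pos: [300.8, 466.0, 237.4]
orientation: [0.17, -3.135, 0.003]
ft_force: [0.4, 0.6, -0.4]
width: 87.7
t 0.65 tcp [300.8 466.  237.4] yaw -3.033 zdir [-0.002 -0.002 -1.   ] F [ 0.4  0.6 -0.4] w 87.7
 total travel units(now axes) [-2.031 -3.169 -0.05 ]  (axes after turn) [-1.963 -3.212 -0.05 ] turn units -0.21
```

```bash
python3 -m crank '[{"travel":[-0.4,-0.64,0],"turn":-0.2},{"travel":[-0.4,-0.64,0],"turn":0},{"travel":[-0.4,-0.64,0],"turn":0},{"travel":[-0.4,-0.64,0],"turn":0},{"travel":[-0.4,-0.64,0],"turn":0},{"travel":[0,0,0],"turn":0},{"travel":[0,0,0],"turn":0}]' 1
python3 - <<'E'
from h import *
plan([419,319.5,240],.13)
snap('wrist','w1.png')
p,R,o=pose();ci=imaging.camera_info('wrist')
print(proj(ci,[[418.6,320,101],[419,319.5,88]]))
E
```

```text
t: 1.35
ee_pos: [426.1, 310.4, 236.6]
orientation: [0.2, -3.133, 0.005]
ft_force: [0.8, 0.1, 0.8]
width: 87.9
t 1.35 tcp [426.1 310.4 236.6] yaw -3.014 zdir [-0.002 -0.003 -1.   ] F [0.8 0.1 0.8] w 87.9
 total travel units(now axes) [ 0.118  0.198 -0.067]  (axes after turn) [ 0.118  0.198 -0.067] turn units -0.02
[[297.91426791 196.66002887]
 [296.72170519 193.47339571]]
```

View pics/w1.png

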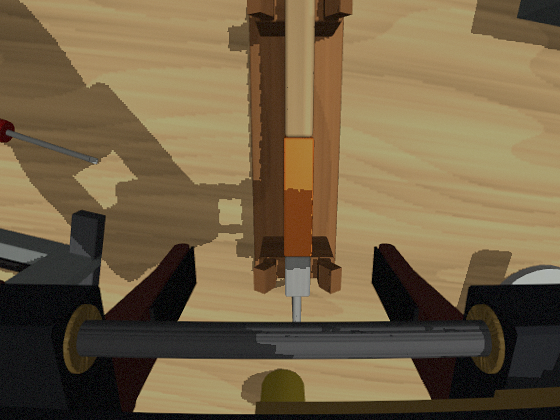

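The wrist view confirms the grip. Its centre is at about (299, 196) against a predicted (298, 197), and the pole is parallel to the tool. Now I go down.

```bash
python3 -m crank '[{"travel":[0.06,0.1,0.3],"turn":0},{"travel":[0.06,0.1,0.5],"turn":0},{"travel":[0,0,0.5],"turn":0},{"travel":[0,0,0.4],"turn":0},{"travel":[0,0,0.3],"turn":0},{"travel":[0,0,0.2],"turn":0},{"travel":[0,0,0],"turn":0},{"travel":[0,0,0],"turn":0}]' 1
python3 - <<'E'
from h import *
plan([419,319.5,86],.13)
E
```

```text
t: 2.2
ee_pos: [413.0, 328.6, 123.7]
orientation: [0.22, -3.133, 0.001]
ft_force: [1.4, 0.6, 0.4]
width: 87.8
t 2.2 tcp [413.  328.6 123.7] yaw -3.001 zdir [-0.001 -0.001 -1.   ] F [1.4 0.6 0.4] w 87.8
 total travel units(now axes) [-0.094 -0.197  0.753]  (axes after turn) [-0.096 -0.196  0.753] turn units 0.1
```

```bash
python3 -m crank '[{"travel":[-0.05,-0.1,0.2],"turn":0.05},{"travel":[0,0,0.2],"turn":0},{"travel":[0,0,0.1],"turn":0},{"travel":[0,0,0],"turn":0},{"travel":[0,0,0],"turn":0},{"travel":[0,0,0],"turn":0}]' 1
python3 - <<'E'
from h import *
plan([419,319.5,86],.13)
E
```

```text
t: 2.8
ee_pos: [417.6, 324.5, 98.5]
orientation: [-0.211, 3.133, 0.002]
ft_force: [1.0, -0.1, -0.1]
width: 87.6
t 2.8 tcp [417.6 324.5  98.5] yaw -3.007 zdir [ 0.002  0.001 -1.   ] F [ 1.  -0.1 -0.1] w 87.6
 total travel units(now axes) [-0.015 -0.103  0.249]  (axes after turn) [-0.015 -0.103  0.249] turn units 0.05
```

```bash
python3 -m crank '[{"travel":[0,-0.08,0.15],"turn":0.04},{"travel":[0,0,0.1],"turn":0},{"travel":[0,0,0],"turn":0},{"travel":[0,0,0],"turn":0}]' 1
python3 - <<'E'
from h import *
plan([419,319.5,86],.13)
E
```

```text
t: 3.2
ee_pos: [418.4, 320.3, 85.3]
orientation: [-0.204, 3.132, 0.003]
ft_force: [0.8, 0.4, 0.0]
width: 87.6
t 3.2 tcp [418.4 320.3  85.3] yaw -3.011 zdir [ 0.003  0.002 -1.   ] F [0.8 0.4 0. ] w 87.6
 total travel units(now axes) [-0.009 -0.017 -0.015]  (axes after turn) [-0.009 -0.017 -0.015] turn units 0.0
```

```bash
python3 -m crank '[{"travel":[0,0,0],"turn":0},{"travel":[0,0,0],"turn":0},{"travel":[0,0,0],"turn":0},{"travel":[0,0,0],"turn":0},{"travel":[0,0,0],"turn":0},{"travel":[0,0,0],"turn":0},{"travel":[0,0,0],"turn":0},{"travel":[0,0,0],"turn":0}]' -1
python3 - <<'E'
from h import *
plan([419,319.5,86],.13)
E
```

```text
t: 4.0
ee_pos: [418.7, 320.6, 85.7]
orientation: [-0.204, 3.131, 0.003]
ft_force: [-0.1, 0.1, -0.0]
width: 27.0
t 4.0 tcp [418.7 320.6  85.7] yaw -3.011 zdir [ 0.003  0.002 -1.   ] F [-0.1  0.1 -0. ] w 27.0
 total travel units(now axes) [-0.003 -0.023 -0.005]  (axes after turn) [-0.003 -0.023 -0.005] turn units 0.0
```

```bash
python3 -m crank '[{"travel":[0,0,0],"turn":0},{"travel":[0,0,0],"turn":0},{"travel":[0,0,0],"turn":0},{"travel":[0,0,0],"turn":0}]'; python3 -m crank '[{"travel":[0,0,-0.1],"turn":0},{"travel":[0,0,-0.2],"turn":0},{"travel":[0,0,-0.4],"turn":0},{"travel":[0,0,-0.5],"turn":0},{"travel":[0,0,-0.6],"turn":0},{"travel":[0,0,-0.6],"turn":0},{"travel":[0,0,-0.6],"turn":0},{"travel":[0,0,-0.6],"turn":0},{"travel":[0,0,-0.4],"turn":0},{"travel":[0,0,-0.2],"turn":0},{"travel":[0,0,0],"turn":0}]'
python3 - <<'E'
from h import *
c,s=np.cos(-.1),np.sin(-.1)
plan([659.5-120*c,-52.3-120*s,330],-.1)
snap('top','t2.png')
E
```

```text
t: 4.4
ee_pos: [418.7, 320.7, 85.7]
orientation: [-0.204, 3.132, 0.004]
ft_force: [-0.5, 0.0, 0.0]
width: 23.7
t: 5.5
ee_pos: [415.4, 318.1, 308.2]
orientation: [-0.205, 3.134, 0.0]
ft_force: [-0.0, -0.5, -2.4]
width: 24.0
t 5.5 tcp [415.4 318.1 308.2] yaw -3.011 zdir [ 0.001  0.    -1.   ] F [-0.  -0.5 -2.4] w 24.0
 total travel units(now axes) [-1.54  -7.433 -0.437]  (axes after turn) [-3.198 -6.884 -0.437] turn units 2.31
```

View pics/t2.png

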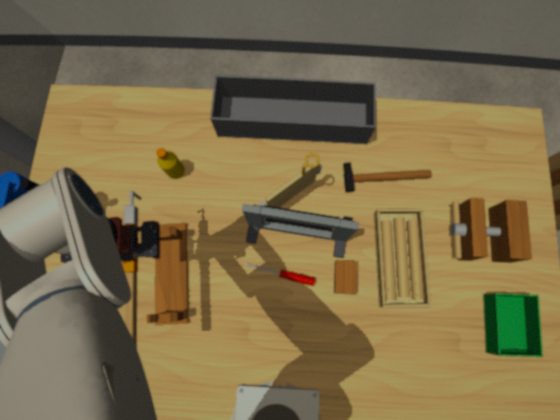

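The pole is lifted cleanly and the rest is empty. I'll carry it above the eye at a safe height.

```bash
python3 -m crank '[{"travel":[-0.1,-0.3,-0.1],"turn":0.2},{"travel":[-0.1,-0.5,-0.1],"turn":0.2},{"travel":[-0.15,-0.6,-0.1],"turn":0.2},{"travel":[-0.2,-0.6,-0.1],"turn":0.2},{"travel":[-0.2,-0.6,0],"turn":0.2},{"travel":[-0.25,-0.6,0],"turn":0.2},{"travel":[-0.25,-0.6,0],"turn":0.2},{"travel":[-0.25,-0.6,0],"turn":0.2},{"travel":[-0.25,-0.5,0],"turn":0.2},{"travel":[-0.2,-0.3,0],"turn":0.2},{"travel":[-0.1,-0.1,0],"turn":0},{"travel":[0,0,0],"turn":0},{"travel":[0,0,0],"turn":0}]'
python3 - <<'E'
from h import *
c,s=np.cos(-.1),np.sin(-.1)
plan([659.5-120*c,-52.3-120*s,330],-.1)
E
```

```text
t: 6.85
ee_pos: [523.2, 34.8, 312.9]
orientation: [-0.132, -3.11, 0.019]
ft_force: [-0.4, -0.3, -1.9]
width: 23.8
t 6.85 tcp [523.2  34.8 312.9] yaw 3.056 zdir [-0.029 -0.011 -1.   ] F [-0.4 -0.3 -1.9] w 23.8
 total travel units(now axes) [-0.455 -1.473 -0.336]  (axes after turn) [-0.477 -1.466 -0.336] turn units 0.15
```

```bash
python3 -m crank '[{"travel":[-0.1,-0.3,-0.1],"turn":0.1},{"travel":[-0.1,-0.3,-0.1],"turn":0},{"travel":[-0.1,-0.3,0],"turn":0},{"travel":[-0.1,-0.2,0],"turn":0},{"travel":[0,-0.1,0],"turn":0},{"travel":[0,0,0],"turn":0},{"travel":[0,0,0],"turn":0},{"travel":[0,0,0],"turn":0}]'
python3 - <<'E'
from h import *
c,s=np.cos(-.1),np.sin(-.1)
plan([659.5-120*c,-52.3-120*s,330],-.1)
snap('top','t3.png');snap('scene','s3.png');snap('wrist','w3.png')
plan([659.5-120*c,-52.3-120*s,330],-.1)
a=cv2.imread('pics/top.png') if 0 else cv2.imread('pics/t3.png');b=cv2.imread('pics/s3.png')
cv2.imwrite('pics/c5.png',np.hstack([cv2.resize(a[120:260,235:365],(520,560),interpolation=2)]))
cv2.imwrite('pics/c6.png',cv2.resize(b[120:260,200:340],(560,560),interpolation=2))
E
```

```text
t: 7.65
ee_pos: [538.1, -30.4, 323.9]
orientation: [-0.144, -3.109, 0.019]
ft_force: [0.1, 0.1, -1.9]
width: 23.7
t 7.65 tcp [538.1 -30.4 323.9] yaw 3.049 zdir [-0.03  -0.011 -1.   ] F [ 0.1  0.1 -1.9] w 23.7
 total travel units(now axes) [-0.054 -0.196 -0.121]  (axes after turn) [-0.055 -0.196 -0.121] turn units 0.07
t 7.8 tcp [538.2 -30.2 324. ] yaw 3.049 zdir [-0.029 -0.011 -1.   ] F [-0.6 -0.3 -2.1] w 23.5
 total travel units(now axes) [-0.053 -0.199 -0.119]  (axes after turn) [-0.055 -0.199 -0.119] turn units 0.07
```

View pics/c5.png

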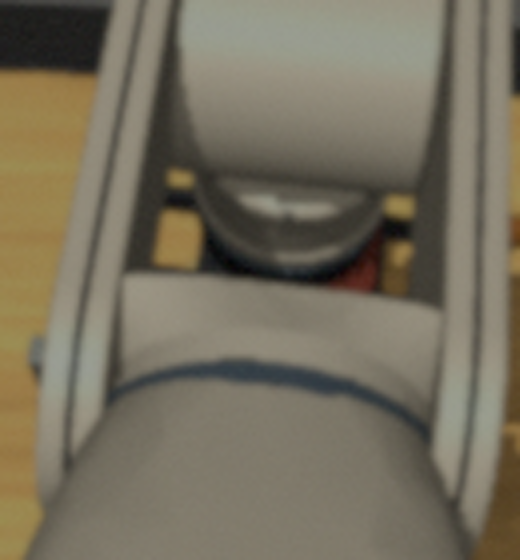

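View pics/c6.png

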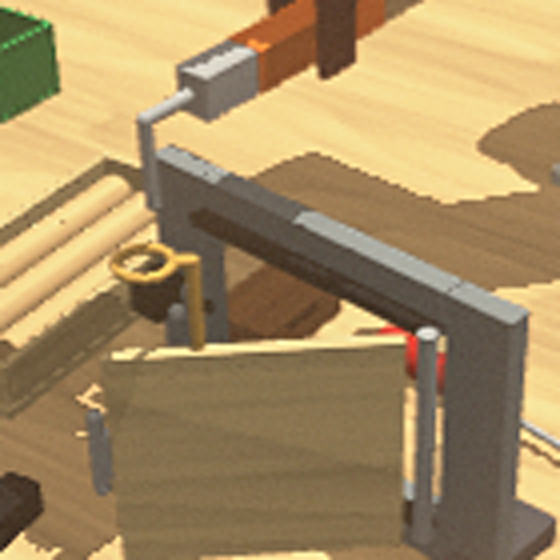

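View pics/w3.png

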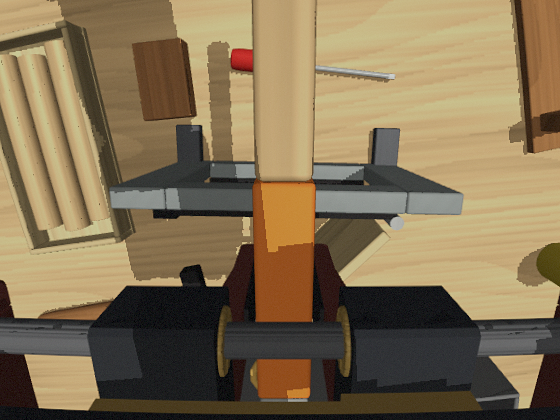

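The scene crop shows the pin above and short of the ring. The tool has tilted 0.03 rad, so I'll track the pin with the full rotation and check it against the image.

```bash
cat >> h.py <<'E'
V=np.array([-120.,0,28.7])
EYE=np.array([659.5,-52.3,235.])
XS=np.array([.9945,-.105,0]);YS=np.array([.105,.9945,0]);OS=np.array([528.8,-31,0]);HIN=OS+22*XS+95*YS
def pin(tgt=None):
    p,R,o=pose();q=p+R@V
    yaw=np.arctan2(-R[1,0],-R[0,0])
    print('t',round(o['t'],2),'pin',q.round(1),'in screen',round((q-OS)@XS,1),round((q-OS)@YS,1),'poleyaw',yaw.round(3),'zd',R[:,2].round(3),'F',np.array(o['ft_force']).round(1),'w',round(o['width'],1))
    if tgt is not None: print('  units to tgt',(R.T@(np.array(tgt)-q)/50).round(3))
    return q,R
E
python3 - <<'E'
from h import *
S=imaging.camera_info('scene')
q,R=pin(EYE+[0,0,60])
pb=proj(S,[q+R[:,2]*21,q-R[:,2]*31,EYE,q+[0,0,-21]])
print(pb, (pb-[200,120])*4)
E
```

```text
t 7.8 pin [656.8 -41.6 291.9] in screen 128.4 2.9 poleyaw -0.093 zd [-0.029 -0.011 -1.   ] F [-0.6 -0.3 -2.1] w 23.5
  units to tgt [-0.072 -0.209 -0.061]
[[238.79586955 171.74083682]
 [236.54135892 149.20455046]
 [235.1739616  185.745797  ]
 [238.67999616 171.90915838]] [[155.18347821 206.96334727]
 [146.16543568 116.81820183]
 [140.69584641 262.98318799]
 [154.71998463 207.63663351]]
```

The predicted pin tip (155, 207) and eye (141, 263) match the picture to within a pixel or two. I'll align over the eye.

```bash
python3 -m crank '[{"travel":[-0.06,-0.2,0],"turn":0},{"travel":[0,0,0],"turn":0},{"travel":[0,0,0],"turn":0},{"travel":[0,0,0],"turn":0},{"travel":[0,0,0],"turn":0}]'
python3 - <<'E'
from h import *
pin(EYE)
E
```

```text
t: 8.3
ee_pos: [540.4, -40.8, 324.0]
orientation: [-0.142, -3.109, 0.019]
ft_force: [-0.3, -0.2, -3.1]
width: 23.9
t 8.3 pin [659.  -52.1 291.9] in screen 131.7 -7.3 poleyaw -0.092 zd [-0.03  -0.011 -1.   ] F [-0.3 -0.2 -3.1] w 23.9
  units to tgt [-0.042  0.012  1.137]
```

```bash
python3 -m crank '[{"travel":[-0.02,0,0.15],"turn":0},{"travel":[-0.02,0,0.2],"turn":0},{"travel":[0,0,0.1],"turn":0},{"travel":[0,0,0],"turn":0},{"travel":[0,0,0],"turn":0},{"travel":[0,0,0],"turn":0}]'
python3 - <<'E'
from h import *
q,R=pin(EYE)
b=snap('scene','s4.png');S=imaging.camera_info('scene');print((proj(S,[q+R[:,2]*21,EYE])-[200,140])*8)
cv2.imwrite('pics/c7.png',cv2.resize(b[140:210,200:280],None,fx=8,fy=8,interpolation=2))
E
```

```text
t: 8.9
ee_pos: [541.4, -41.0, 298.5]
orientation: [-0.142, -3.108, 0.018]
ft_force: [0.2, -1.0, -3.0]
width: 23.8
t 8.9 pin [660.  -52.2 266.2] in screen 132.7 -7.3 poleyaw -0.091 zd [-0.031 -0.01  -0.999] F [ 0.2 -1.  -3. ] w 23.8
  units to tgt [-0.01   0.006  0.624]
[[278.4398059  332.291887  ]
 [281.39169283 365.96637597]]
```

View pics/c7.png

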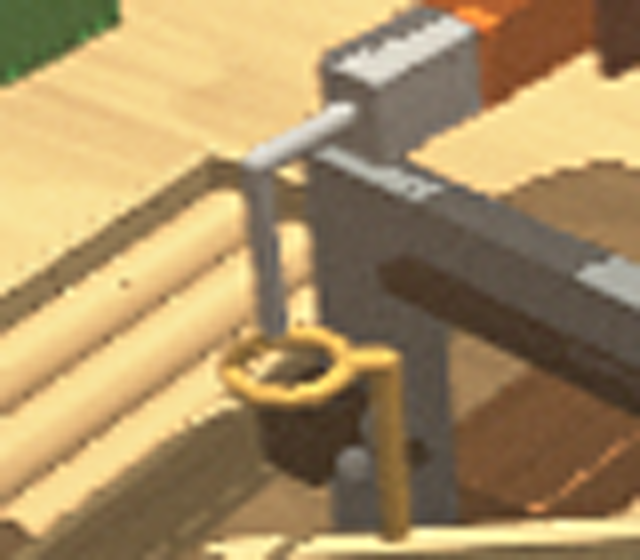

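The pin tip is just above the ring opening. The ring centre is at (286, 366), about 5 zoomed px right of the prediction, so I nudge 1 mm while going down.

```bash
python3 -m crank '[{"travel":[0,0.02,0.1],"turn":0},{"travel":[0,0,0.1],"turn":0},{"travel":[0,0,0.1],"turn":0},{"travel":[0,0,0.1],"turn":0},{"travel":[0,0,0.04],"turn":0},{"travel":[0,0,0],"turn":0},{"travel":[0,0,0],"turn":0},{"travel":[0,0,0],"turn":0}]'
python3 - <<'E'
from h import *
q,R=pin(EYE)
b=snap('scene','s5.png')
cv2.imwrite('pics/c8.png',cv2.resize(b[140:210,200:280],None,fx=8,fy=8,interpolation=2))
E
```

```text
t: 9.75
ee_pos: [541.0, -40.2, 274.9]
orientation: [-0.142, -3.108, 0.019]
ft_force: [-0.7, -1.0, -2.3]
width: 24.0
t 9.75 pin [659.6 -51.4 242.7] in screen 132.2 -6.6 poleyaw -0.091 zd [-0.03  -0.011 -0.999] F [-0.7 -1.  -2.3] w 24.0
  units to tgt [-0.005 -0.015  0.154]
```

View pics/c8.png

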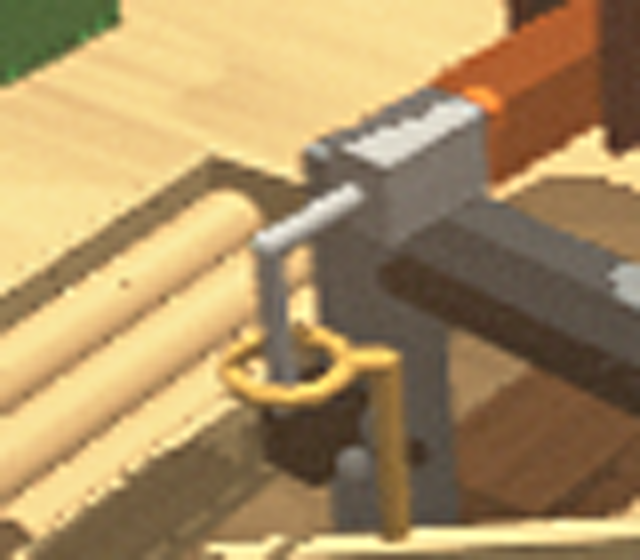

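The pin is inside the ring. I'll go about 11 mm deeper.

```bash
python3 -m crank '[{"travel":[0,0,0.1],"turn":0},{"travel":[0,0,0.1],"turn":0},{"travel":[0,0,0.03],"turn":0},{"travel":[0,0,0],"turn":0},{"travel":[0,0,0],"turn":0},{"travel":[0,0,0],"turn":0}]'
python3 - <<'E'
from h import *
q,R=pin(EYE)
th0=np.arctan2((EYE-HIN)@XS,-(EYE-HIN)@YS);print(th0,HIN)
for th in (th0-.1,.6,.4,.2,.1,.05,0): print(round(th,2),(HIN+150*(np.sin(th)*XS-np.cos(th)*YS)-[0,0,0]).round(1))
E
```

```text
t: 10.4
ee_pos: [540.7, -40.3, 262.6]
orientation: [-0.142, -3.109, 0.019]
ft_force: [0.2, 0.2, -2.0]
width: 23.8
t 10.4 pin [659.3 -51.6 230.4] in screen 132.0 -6.7 poleyaw -0.091 zd [-0.03  -0.011 -0.999] F [ 0.2  0.2 -2. ] w 23.8
  units to tgt [-0.002 -0.016 -0.091]
0.821830212238763 [560.654   61.1675   0.    ]
0.72 [647.4 -61.2   0. ]
0.6 [631.9 -70.8   0. ]
0.4 [604.2 -82.4   0. ]
0.2 [574.9 -88.2   0. ]
0.1 [559.9 -88.8   0. ]
0.05 [552.4 -88.6   0. ]
0 [544.9 -88.    0. ]
```

The hook is down in the eye with 4.6 mm of extra depth. I begin the pull gently along the arc.

```bash
python3 -m crank '[{"travel":[0.04,-0.03,0],"turn":0},{"travel":[0.04,-0.03,0],"turn":0},{"travel":[0.04,-0.03,0],"turn":0},{"travel":[0.04,-0.04,0],"turn":0},{"travel":[0.05,-0.05,0],"turn":0},{"travel":[0.05,-0.05,0],"turn":0},{"travel":[0.05,-0.04,0],"turn":0}]'
python3 - <<'E'
from h import *
pin()
E
```

```text
t: 11.1
ee_pos: [522.9, -53.0, 263.6]
orientation: [-0.141, -3.11, 0.018]
ft_force: [0.2, 0.8, -2.7]
width: 23.8
t 11.1 pin [641.5 -64.1 231.5] in screen 115.6 -21.1 poleyaw -0.091 zd [-0.029 -0.01  -1.   ] F [ 0.2  0.8 -2.7] w 23.8
```

```bash
python3 -m crank '[{"travel":[0.06,-0.05,0],"turn":0},{"travel":[0.07,-0.06,0],"turn":0},{"travel":[0.08,-0.06,0],"turn":0},{"travel":[0.08,-0.05,0],"turn":0},{"travel":[0.06,-0.04,0],"turn":0},{"travel":[0.04,-0.02,0],"turn":0},{"travel":[0,0,0],"turn":0}]'
python3 - <<'E'
from h import *
q,R=pin()
e=q; r=e-HIN;print('pin radius',np.hypot(r@XS,r@YS),'th',np.arctan2(r@XS,-r@YS))
b=snap('scene','s6.png');S=imaging.camera_info('scene')
u=proj(S,[q])[0].astype(int);print(u)
cv2.imwrite('pics/c9.png',cv2.resize(b[u[1]-40:u[1]+30,u[0]-40:u[0]+40],None,fx=8,fy=8,interpolation=2))
E
```

```text
t: 11.8
ee_pos: [500.0, -66.4, 264.6]
orientation: [-0.141, -3.11, 0.017]
ft_force: [0.8, -0.1, -3.5]
width: 23.9
t 11.8 pin [618.6 -77.6 232.6] in screen 94.2 -36.9 poleyaw -0.091 zd [-0.029 -0.01  -1.   ] F [ 0.8 -0.1 -3.5] w 23.9
pin radius 150.3716256065114 th 0.5010647144666486
[238 174]
```

View pics/c9.png

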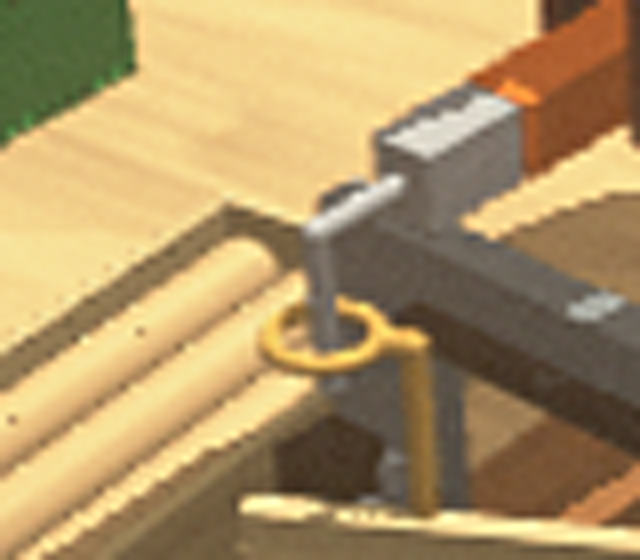

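The flap is following, with the pin against the ring's near side. I continue.

```bash
python3 -m crank '[{"travel":[0.06,-0.03,0],"turn":0},{"travel":[0.08,-0.04,0],"turn":0},{"travel":[0.1,-0.04,0.01],"turn":0},{"travel":[0.1,-0.04,0.01],"turn":0},{"travel":[0.1,-0.03,0.01],"turn":0},{"travel":[0.1,-0.03,0.01],"turn":0},{"travel":[0.08,-0.02,0],"turn":0},{"travel":[0.06,-0.01,0],"turn":0},{"travel":[0,0,0],"turn":0},{"travel":[0,0,0],"turn":0}]'
python3 - <<'E'
from h import *
q,R=pin()
e=q; r=e-HIN;print('pin radius',np.hypot(r@XS,r@YS),'th',np.arctan2(r@XS,-r@YS))
E
```

```text
t: 12.85
ee_pos: [463.0, -76.2, 264.2]
orientation: [-0.142, -3.113, 0.018]
ft_force: [1.7, 0.9, -2.4]
width: 24.2
t 12.85 pin [581.7 -87.4 232.5] in screen 58.5 -50.5 poleyaw -0.091 zd [-0.026 -0.01  -1.   ] F [ 1.7  0.9 -2.4] w 24.2
pin radius 150.065511294768 th 0.246022422338326
```

```bash
python3 -m crank '[{"travel":[0.06,-0.02,0],"turn":0},{"travel":[0.08,-0.02,0],"turn":0},{"travel":[0.08,-0.02,0.01],"turn":0},{"travel":[0.08,-0.01,0.01],"turn":0},{"travel":[0.06,0,0],"turn":0},{"travel":[0.04,0,0],"turn":0},{"travel":[0,0,0],"turn":0},{"travel":[0,0,0],"turn":0}]'
python3 - <<'E'
from h import *
q,R=pin()
e=q; r=e-HIN;print('pin radius',np.hypot(r@XS,r@YS),'th',np.arctan2(r@XS,-r@YS))
E
```

```text
t: 13.65
ee_pos: [441.5, -77.9, 263.8]
orientation: [-0.141, -3.114, 0.018]
ft_force: [2.3, -0.1, -3.7]
width: 24.0
t 13.65 pin [560.2 -89.1 232.2] in screen 37.4 -54.5 poleyaw -0.091 zd [-0.025 -0.01  -1.   ] F [ 2.3 -0.1 -3.7] w 24.0
pin radius 150.28800607618533 th 0.10235591324991442
```

Pin x is 37 in the screen frame, so the eye is at about 45. I continue in small steps and watch the force.

```bash
python3 -m crank '[{"travel":[0.04,0,0],"turn":0},{"travel":[0.04,0,0],"turn":0},{"travel":[0.04,0,0],"turn":0}]'; python3 -m crank '[{"travel":[0.03,0,0],"turn":0},{"travel":[0.03,0,0],"turn":0}]'
python3 - <<'E'
from h import *
q,R=pin()
e=q; r=e-HIN;print('pin radius',np.hypot(r@XS,r@YS),'th',np.arctan2(r@XS,-r@YS))
E
```

```text
t: 13.95
ee_pos: [435.5, -77.5, 263.8]
orientation: [-0.142, -3.114, 0.018]
ft_force: [2.1, -0.3, -3.0]
width: 23.9
t: 14.15
ee_pos: [432.2, -77.3, 263.9]
orientation: [-0.142, -3.114, 0.019]
ft_force: [2.2, 0.4, -3.6]
width: 24.0
t 14.15 pin [550.9 -88.5 232.3] in screen 28.1 -54.9 poleyaw -0.091 zd [-0.025 -0.011 -1.   ] F [ 2.2  0.4 -3.6] w 24.0
pin radius 149.98697113373063 th 0.04034357422414378
```

```bash
python3 -m crank '[{"travel":[0.02,0,0],"turn":0},{"travel":[0.02,0,0],"turn":0}]'|sed -n 2,4p; python3 -m crank '[{"travel":[0.02,0,0],"turn":0},{"travel":[0.02,0,0],"turn":0}]'|sed -n 2,4p; python3 -c "from h import *;pin()"
```

```text
ee_pos: [429.9, -77.1, 263.9]
orientation: [-0.142, -3.114, 0.019]
ft_force: [1.8, 0.8, -3.6]
ee_pos: [428.3, -76.9, 264.0]
orientation: [-0.142, -3.116, 0.019]
ft_force: [6.3, 0.5, -5.9]
t 14.55 pin [547.1 -88.1 232.7] in screen 24.2 -54.9 poleyaw -0.091 zd [-0.023 -0.011 -1.   ] F [ 6.3  0.5 -5.9] w 23.7
```

```bash
python3 -m crank '[{"travel":[0.02,0,0],"turn":0},{"travel":[0.02,0,0],"turn":0}]'|sed -n 2,4p;  python3 -c "from h import *;pin()"
```

```text
ee_pos: [428.1, -76.7, 264.4]
orientation: [-0.141, -3.12, 0.018]
ft_force: [6.3, 1.1, -6.1]
t 14.75 pin [547.  -87.9 233.6] in screen 24.1 -54.6 poleyaw -0.091 zd [-0.019 -0.011 -1.   ] F [ 6.3  1.1 -6.1] w 23.9
```

```bash
python3 -m crank '[{"travel":[0.03,0,0.01],"turn":0},{"travel":[0.03,0,0.01],"turn":0}]'|sed -n 2,4p;  python3 -c "from h import *;pin()"
```

```text
ee_pos: [427.7, -76.5, 264.2]
orientation: [-0.141, -3.126, 0.019]
ft_force: [9.4, -0.0, -6.7]
t 14.95 pin [546.9 -87.7 234.1] in screen 23.9 -54.5 poleyaw -0.09 zd [-0.013 -0.011 -1.   ] F [ 9.4 -0.  -6.7] w 24.0
```

```bash
python3 -m crank '[{"travel":[0.03,0,0.02],"turn":0},{"travel":[0.03,0,0.02],"turn":0}]'|sed -n 2,4p;  python3 -c "from h import *;pin()"
```

```text
ee_pos: [427.5, -76.5, 263.0]
orientation: [-0.141, -3.133, 0.019]
ft_force: [6.2, -0.1, -4.1]
t 15.15 pin [546.9 -87.6 233.8] in screen 23.9 -54.4 poleyaw -0.09 zd [-0.006 -0.012 -1.   ] F [ 6.2 -0.1 -4.1] w 24.1
```

```bash
python3 -m crank '[{"travel":[0.06,0,0.01],"turn":0}]'|sed -n 2,4p;  python3 -c "from h import *;pin()"
```

```text
ee_pos: [426.4, -76.4, 263.0]
orientation: [-0.141, -3.137, 0.02]
ft_force: [8.9, -0.4, -7.9]
t 15.25 pin [545.9 -87.6 234.2] in screen 22.9 -54.5 poleyaw -0.09 zd [-0.002 -0.012 -1.   ] F [ 8.9 -0.4 -7.9] w 23.7
```

```bash
python3 -m crank '[{"travel":[0.06,0,0.03],"turn":0}]'|sed -n 2,4p;  python3 -c "from h import *;pin()"
```

```text
ee_pos: [425.2, -76.3, 262.0]
orientation: [0.141, 3.135, -0.02]
ft_force: [8.3, -0.1, -4.4]
t 15.35 pin [544.8 -87.5 233.8] in screen 21.8 -54.5 poleyaw -0.09 zd [ 0.003 -0.013 -1.   ] F [ 8.3 -0.1 -4.4] w 24.1
```

```bash
python3 -m crank '[{"travel":[0.06,0,0.03],"turn":0}]'|sed -n 2,4p;  python3 -c "from h import *;pin()"
```

```text
ee_pos: [424.2, -76.3, 261.3]
orientation: [0.141, 3.13, -0.02]
ft_force: [8.4, 0.8, -3.7]
t 15.45 pin [543.9 -87.4 233.6] in screen 20.9 -54.5 poleyaw -0.09 zd [ 0.008 -0.013 -1.   ] F [ 8.4  0.8 -3.7] w 23.7
```

```bash
python3 -m crank '[{"travel":[0.06,0,0.03],"turn":0}]'|sed -n 2,4p;  python3 - <<'E'
from h import *
q,R=pin()
b=snap('scene','s7.png');S=imaging.camera_info('scene')
p=proj(S,[q,q+R[:,2]*21,q-R[:,2]*31])
u=np.array([265,170]);print((p-u+[55,50])*6)
cv2.imwrite('pics/c10.png',cv2.resize(b[120:220,210:340],None,fx=6,fy=6,interpolation=2))
E
```

```text
ee_pos: [423.1, -76.2, 260.6]
orientation: [0.14, 3.125, -0.021]
ft_force: [6.7, 0.4, -2.4]
t 15.55 pin [543.  -87.3 233.5] in screen 20.0 -54.5 poleyaw -0.09 zd [ 0.012 -0.014 -1.   ] F [ 6.7  0.4 -2.4] w 23.8
[[282.9574356  232.8308163 ]
 [284.46647186 280.09205105]
 [280.64990472 160.75572883]]
```

View pics/c10.png

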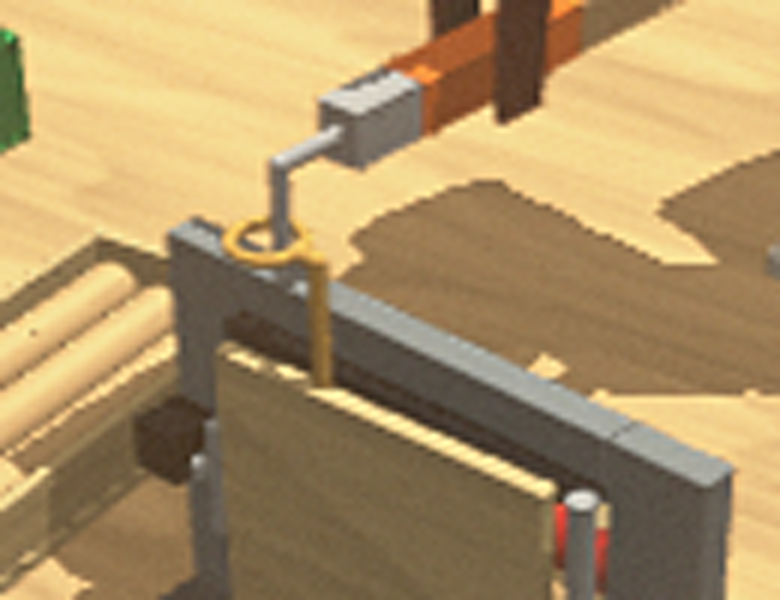

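The hook is still in the eye, the pole hasn't slipped (predicted elbow (281, 161), seen at (279, 163)), and the flap is almost shut. I continue.

```bash
python3 -m crank '[{"travel":[0.06,0,0.02],"turn":0}]'|sed -n 2,4p;  python3 -c "from h import *;pin()"
```

```text
ee_pos: [421.1, -76.0, 260.1]
orientation: [0.14, 3.122, -0.021]
ft_force: [4.5, 1.1, -1.6]
t 15.7 pin [541.1 -87.1 233.5] in screen 18.1 -54.5 poleyaw -0.089 zd [ 0.015 -0.014 -1.   ] F [ 4.5  1.1 -1.6] w 23.8
```

```bash
python3 -m crank '[{"travel":[0.06,0,0.02],"turn":0}]'|sed -n 2,4p;  python3 -c "from h import *;pin()"
```

```text
ee_pos: [419.0, -75.8, 259.6]
orientation: [0.14, 3.12, -0.021]
ft_force: [3.1, 0.8, -1.1]
t 15.8 pin [539.  -86.9 233.2] in screen 16.0 -54.5 poleyaw -0.089 zd [ 0.018 -0.014 -1.   ] F [ 3.1  0.8 -1.1] w 23.5
```

The force fell from about 9 N to 3 N, which looks like the click. I go gently on until the stop is felt.

```bash
python3 -m crank '[{"travel":[0.04,0,0],"turn":0}]'|sed -n 2,4p;  python3 -c "from h import *;pin()"
```

```text
ee_pos: [416.9, -75.5, 259.7]
orientation: [0.139, 3.12, -0.021]
ft_force: [5.7, -0.5, -3.8]
t 15.9 pin [536.9 -86.6 233.3] in screen 13.9 -54.5 poleyaw -0.089 zd [ 0.018 -0.014 -1.   ] F [ 5.7 -0.5 -3.8] w 23.6
```

```bash
python3 -m crank '[{"travel":[0.04,0,0],"turn":0}]'|sed -n 2,4p;  python3 -c "from h import *;pin()"
```

```text
ee_pos: [416.3, -75.6, 260.0]
orientation: [0.139, 3.116, -0.022]
ft_force: [13.8, -0.4, -7.9]
t 16.0 pin [536.4 -86.7 234.1] in screen 13.4 -54.6 poleyaw -0.089 zd [ 0.022 -0.015 -1.   ] F [13.8 -0.4 -7.9] w 23.8
```

The force rose steeply to 14 N, so that is the stop. I ease back and check that the flap is held.

```bash
python3 -m crank '[{"travel":[-0.03,0,0],"turn":0}]'|sed -n 2,4p; python3 -m crank '[{"travel":[-0.04,0,0],"turn":0},{"travel":[-0.04,0,0],"turn":0},{"travel":[0,0,0],"turn":0}]'|sed -n 2,4p;  python3 - <<'E'
from h import *
q,R=pin()
b=snap('scene','s8.png');S=imaging.camera_info('scene')
p=proj(S,[q,q+R[:,2]*21,q-R[:,2]*31]+[OS+22*XS-55*YS+[0,0,235]])
u=np.array([265,170]);print((p-u+[55,50])*6)
cv2.imwrite('pics/c11.png',cv2.resize(b[120:220,210:340],None,fx=6,fy=6,interpolation=2))
E
```

```text
ee_pos: [417.5, -75.7, 260.1]
orientation: [0.139, 3.116, -0.022]
ft_force: [0.3, -0.0, -2.6]
ee_pos: [419.3, -75.9, 259.3]
orientation: [0.14, 3.122, -0.021]
ft_force: [0.1, 0.1, -3.7]
t 16.4 pin [539.2 -87.1 232.6] in screen 16.3 -54.6 poleyaw -0.09 zd [ 0.016 -0.014 -1.   ] F [ 0.1  0.1 -3.7] w 24.1
[[289.64456936 231.14125229]
 [290.92941888 278.3474868 ]
 [287.67960068 159.16457961]
 [278.20946467 230.93118497]]
```

View pics/c11.png

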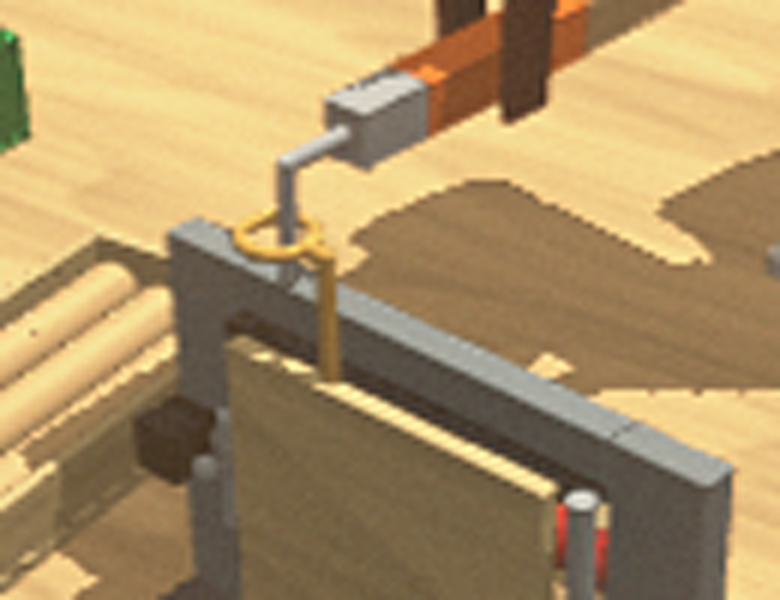

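After backing off 3 mm the pull is about 0 N and the flap hasn't followed, so it is held. I'll centre the pin in the ring and lift out.

```bash
python3 -m crank '[{"travel":[-0.05,0,0],"turn":0},{"travel":[-0.03,0,0],"turn":0},{"travel":[0,0,0],"turn":0},{"travel":[0,0,0],"turn":0}]'|sed -n 2,4p;  python3 - <<'E'
from h import *
pin(OS+22*XS-55*YS+[0,0,300])
E
```

```text
ee_pos: [422.8, -76.2, 258.9]
orientation: [0.14, 3.124, -0.021]
ft_force: [-0.4, 0.5, -2.2]
t 16.85 pin [542.7 -87.3 232. ] in screen 19.7 -54.6 poleyaw -0.09 zd [ 0.014 -0.014 -1.   ] F [-0.4  0.5 -2.2] w 23.7
  units to tgt [-0.066 -0.027 -1.36 ]
```

```bash
python3 -m crank '[{"travel":[-0.02,0,-0.1],"turn":0},{"travel":[0,0,-0.15],"turn":0},{"travel":[0,0,-0.2],"turn":0},{"travel":[0,0,-0.2],"turn":0},{"travel":[0,0,-0.2],"turn":0},{"travel":[0,0,-0.2],"turn":0},{"travel":[0,0,-0.1],"turn":0},{"travel":[0,0,0],"turn":0}]'|sed -n 2,4p;  python3 - <<'E'
from h import *
q,R=pin(OS+22*XS-55*YS+[0,0,300])
b=snap('scene','s9.png')
cv2.imwrite('pics/c12.png',cv2.resize(b[120:220,210:340],None,fx=6,fy=6,interpolation=2))
E
```

```text
ee_pos: [423.4, -75.5, 323.1]
orientation: [0.14, 3.121, -0.022]
ft_force: [0.1, 0.1, -2.5]
t 17.65 pin [543.4 -86.7 296.6] in screen 20.4 -53.8 poleyaw -0.09 zd [ 0.016 -0.015 -1.   ] F [ 0.1  0.1 -2.5] w 23.9
  units to tgt [-0.033 -0.025 -0.068]
```

View pics/c12.png

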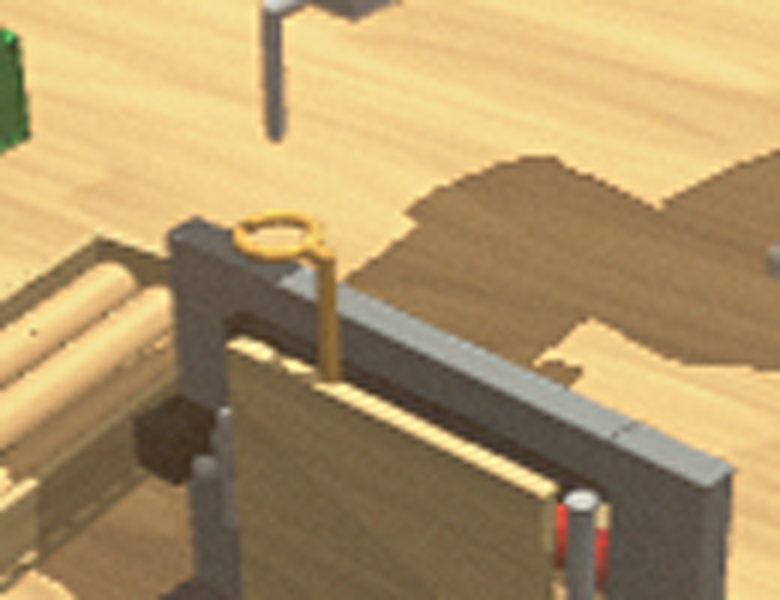

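The hook is out and the ring stayed put at (277, 236). I carry the pole back over the rest.

```bash
python3 -m crank '[{"travel":[0,0.3,0],"turn":-0.1},{"travel":[0,0.5,0],"turn":-0.2},{"travel":[0,0.6,0],"turn":-0.2},{"travel":[0,0.6,0],"turn":-0.2},{"travel":[0,0.6,0],"turn":-0.2},{"travel":[0,0.6,0],"turn":-0.2},{"travel":[0,0.6,0],"turn":-0.2},{"travel":[0,0.6,0],"turn":-0.2},{"travel":[0,0.6,0],"turn":-0.2},{"travel":[0,0.5,0],"turn":-0.2},{"travel":[0,0.3,0],"turn":-0.1},{"travel":[0,0.2,0],"turn":0},{"travel":[0,0,0],"turn":0},{"travel":[0,0,0],"turn":0},{"travel":[0,0,0],"turn":0}]'|sed -n 2,4p;  python3 - <<'E'
from h import *
pin();plan([418.7,320.7,300],.131)
E
```

```text
ee_pos: [417.8, 233.7, 310.7]
orientation: [-0.181, 3.133, -0.031]
ft_force: [-0.4, -0.3, -3.0]
t 19.2 pin [537.1 246.9 282.3] in screen -20.9 277.3 poleyaw 0.115 zd [ 0.004 -0.02  -1.   ] F [-0.4 -0.3 -3. ] w 23.8
t 19.2 tcp [417.8 233.7 310.7] yaw -3.026 zdir [ 0.004 -0.02  -1.   ] F [-0.4 -0.3 -3. ] w 23.8
 total travel units(now axes) [-0.218  1.731  0.181]  (axes after turn) [-0.245  1.728  0.181] turn units -0.16
```

```bash
python3 -m crank '[{"travel":[-0.05,0.3,0],"turn":-0.1},{"travel":[-0.05,0.4,0],"turn":0},{"travel":[-0.05,0.4,0],"turn":0},{"travel":[-0.03,0.3,0],"turn":0},{"travel":[0,0.1,0],"turn":0},{"travel":[0,0,0],"turn":0},{"travel":[0,0,0],"turn":0},{"travel":[0,0,0],"turn":0}]'|sed -n 2,4p;  python3 - <<'E'
from h import *
pin();plan([418.7,320.7,110],.131)
b=snap('wrist','w9.png')
E
```

```text
ee_pos: [418.7, 310.9, 309.4]
orientation: [-0.19, 3.132, -0.031]
ft_force: [0.1, 0.4, -1.8]
t 20.0 pin [537.9 324.9 281. ] in screen -28.3 354.9 poleyaw 0.121 zd [ 0.005 -0.02  -1.   ] F [ 0.1  0.4 -1.8] w 24.1
t 20.0 tcp [418.7 310.9 309.4] yaw -3.02 zdir [ 0.005 -0.02  -1.   ] F [ 0.1  0.4 -1.8] w 24.1
 total travel units(now axes) [-0.015  0.274  3.983]  (axes after turn) [-0.017  0.274  3.983] turn units -0.1
```

View pics/w9.png

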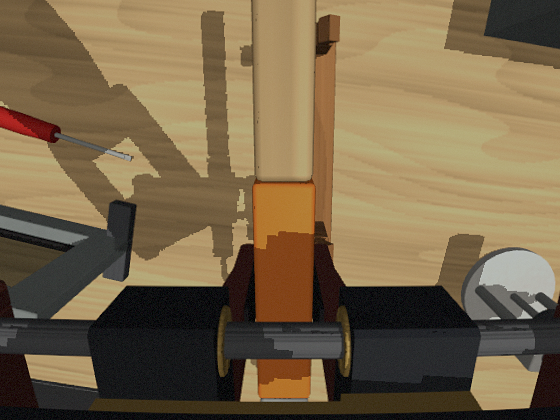

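The wrist view shows the pole over the rest, which needs to go about 10 mm left (+y). I'll correct that and descend to just above the cheeks.

```bash
python3 -m crank '[{"travel":[0,0.05,0.3],"turn":-0.05},{"travel":[0,0.05,0.5],"turn":0},{"travel":[0,0.05,0.6],"turn":0},{"travel":[0,0.05,0.6],"turn":0},{"travel":[0,0,0.5],"turn":0},{"travel":[0,0,0.3],"turn":0},{"travel":[0,0,0.1],"turn":0},{"travel":[0,0,0],"turn":0},{"travel":[0,0,0],"turn":0},{"travel":[0,0,0],"turn":0}]'|sed -n 2,4p;  python3 - <<'E'
from h import *
pin();plan([418.7,320.7,87],.131)
E
```

```text
ee_pos: [421.8, 315.9, 163.7]
orientation: [-0.189, 3.125, -0.025]
ft_force: [-0.3, 0.7, -2.5]
t 21.05 pin [541.3 329.9 136.2] in screen -25.5 360.3 poleyaw 0.121 zd [ 0.012 -0.016 -1.   ] F [-0.3  0.7 -2.5] w 23.9
t 21.05 tcp [421.8 315.9 163.7] yaw -3.021 zdir [ 0.012 -0.016 -1.   ] F [-0.3  0.7 -2.5] w 23.9
 total travel units(now axes) [0.066 0.129 1.532]  (axes after turn) [0.064 0.129 1.532] turn units -0.1
```

```bash
python3 -m crank '[{"travel":[0.04,0.06,0.15],"turn":-0.1},{"travel":[0.02,0.05,0.2],"turn":0},{"travel":[0,0.02,0.2],"turn":0},{"travel":[0,0,0.1],"turn":0},{"travel":[0,0,0],"turn":0},{"travel":[0,0,0],"turn":0},{"travel":[0,0,0],"turn":0}]'|sed -n 2,4p;  python3 - <<'E'
from h import *
pin();plan([418.7,320.7,87],.131)
E
```

```text
ee_pos: [418.8, 322.8, 129.6]
orientation: [-0.207, 3.121, -0.023]
ft_force: [0.4, -0.3, -2.5]
t 21.75 pin [538.2 338.3 102.4] in screen -29.4 368.2 poleyaw 0.132 zd [ 0.014 -0.014 -1.   ] F [ 0.4 -0.3 -2.5] w 23.6
t 21.75 tcp [418.8 322.8 129.6] yaw -3.009 zdir [ 0.014 -0.014 -1.   ] F [ 0.4 -0.3 -2.5] w 23.6
 total travel units(now axes) [ 0.019 -0.028  0.853]  (axes after turn) [ 0.019 -0.028  0.853] turn units 0.01
```

```bash
python3 -m crank '[{"travel":[0,-0.02,0.15],"turn":0},{"travel":[0,0,0.15],"turn":0},{"travel":[0,0,0.15],"turn":0},{"travel":[0,0,0.12],"turn":0},{"travel":[0,0,0.05],"turn":0},{"travel":[0,0,0],"turn":0},{"travel":[0,0,0],"turn":0}]'|sed -n 2,4p;  python3 - <<'E'
from h import *
pin();plan([418.7,320.7,87],.131)
E
```

```text
ee_pos: [419.7, 321.2, 95.9]
orientation: [-0.206, 3.121, -0.023]
ft_force: [0.2, -0.1, -2.4]
t 22.45 pin [539.1 336.6  68.7] in screen -28.4 366.7 poleyaw 0.132 zd [ 0.014 -0.014 -1.   ] F [ 0.2 -0.1 -2.4] w 24.2
t 22.45 tcp [419.7 321.2  95.9] yaw -3.01 zdir [ 0.014 -0.014 -1.   ] F [ 0.2 -0.1 -2.4] w 24.2
 total travel units(now axes) [ 0.024 -0.005  0.178]  (axes after turn) [ 0.024 -0.005  0.178] turn units 0.01
```

```bash
python3 -m crank '[{"travel":[0.01,0,0.06],"turn":0},{"travel":[0,0,0.05],"turn":0},{"travel":[0,0,0.03],"turn":0},{"travel":[0,0,0],"turn":0},{"travel":[0,0,0],"turn":0}]'|sed -n 2,4p;  python3 - <<'E'
from h import *
pin();plan([418.7,320.7,87],.131)
E
```

```text
ee_pos: [419.7, 321.4, 88.9]
orientation: [-0.206, 3.12, -0.022]
ft_force: [0.1, -0.1, -2.9]
t 22.95 pin [539.1 336.8  61.9] in screen -28.4 366.9 poleyaw 0.132 zd [ 0.015 -0.013 -1.   ] F [ 0.1 -0.1 -2.9] w 23.9
t 22.95 tcp [419.7 321.4  88.9] yaw -3.009 zdir [ 0.015 -0.013 -1.   ] F [ 0.1 -0.1 -2.9] w 23.9
 total travel units(now axes) [ 0.022 -0.01   0.039]  (axes after turn) [ 0.022 -0.01   0.039] turn units 0.01
```

```bash
python3 -m crank '[{"travel":[0,0,0.04],"turn":0},{"travel":[0,0,0.02],"turn":0},{"travel":[0,0,0],"turn":0},{"travel":[0,0,0],"turn":0}]'; python3 -m crank '[{"travel":[0,0,0],"turn":0},{"travel":[0,0,0],"turn":0},{"travel":[0,0,0],"turn":0},{"travel":[0,0,0],"turn":0},{"travel":[0,0,0],"turn":0},{"travel":[0,0,0],"turn":0},{"travel":[0,0,0],"turn":0},{"travel":[0,0,0],"turn":0},{"travel":[0,0,0],"turn":0},{"travel":[0,0,0],"turn":0}]' 1
```

```text
t: 23.35
ee_pos: [420.0, 321.5, 86.2]
orientation: [-0.206, 3.12, -0.021]
ft_force: [0.5, -0.5, -0.5]
width: 24.2
t: 24.35
ee_pos: [420.8, 322.1, 86.9]
orientation: [-0.206, 3.118, -0.019]
ft_force: [0.1, -0.0, -1.1]
width: 87.9
```

Released. I lift straight up and move aside so the cameras can see.

```bash
python3 -m crank '[{"travel":[0,0,-0.2],"turn":0},{"travel":[0,0,-0.4],"turn":0},{"travel":[0,0,-0.5],"turn":0},{"travel":[0,0,-0.6],"turn":0},{"travel":[0,0,-0.6],"turn":0},{"travel":[0,0,-0.5],"turn":0},{"travel":[0.2,0.3,0],"turn":0},{"travel":[0.2,0.5,0],"turn":0},{"travel":[0.3,0.5,0],"turn":0},{"travel":[0.3,0.5,0],"turn":0},{"travel":[0.3,0.5,0],"turn":0},{"travel":[0.3,0.5,0],"turn":0},{"travel":[0.3,0.5,0],"turn":0},{"travel":[0.3,0.5,0],"turn":0},{"travel":[0,0,0],"turn":0},{"travel":[0,0,0],"turn":0},{"travel":[0,0,0],"turn":0}]'
python3 - <<'E'
from h import *
a=snap('top','t10.png');b=snap('scene','s10.png')
T=imaging.camera_info('top')
h=cv2.cvtColor(a,cv2.COLOR_BGR2HSV);m=cv2.inRange(h,(8,180,120),(25,255,255));k=np.zeros_like(m);k[225:290,150:175]=m[225:290,150:175]
r=cv2.minAreaRect(max(cv2.findContours(k,0,2)[0],key=cv2.contourArea));W=np.array([onz(T,*p,101) for p in cv2.boxPoints(r)]);print(r,W.mean(0).round(1))
cv2.imwrite('pics/c13.png',cv2.resize(a[140:350,130:370],None,fx=2.8,fy=2.8,interpolation=2))
E
```

```text
t: 26.05
ee_pos: [279.7, 503.6, 241.1]
orientation: [-0.203, 3.111, -0.009]
ft_force: [0.6, -0.1, -0.5]
width: 87.7
((160.5, 257.5), (37.0, 9.0), 90.0) [422.5 320.5 101. ]
```

View pics/c13.png

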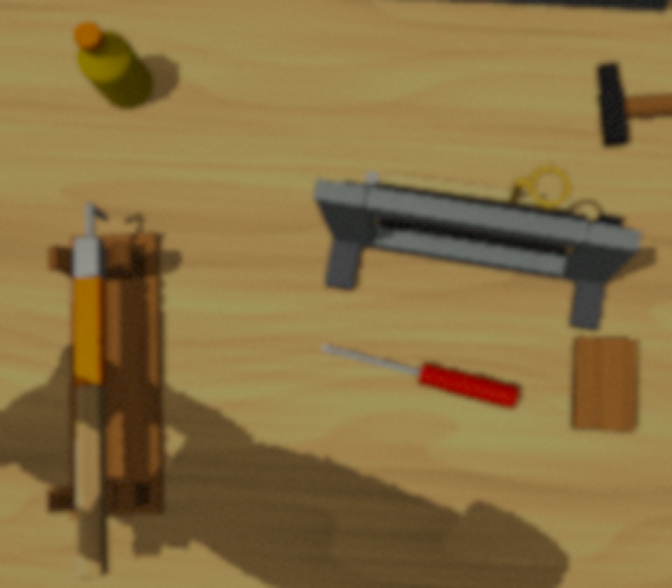

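View pics/s10.png

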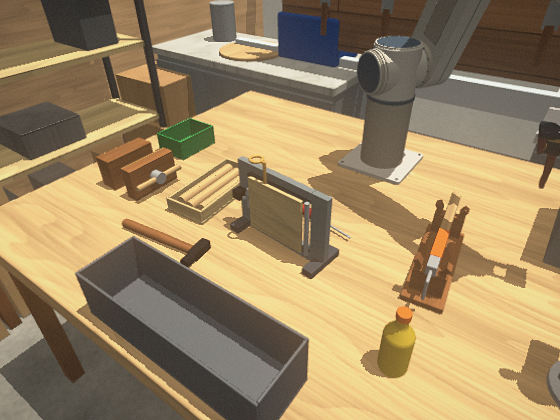

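Run:
```python
from h import *
T=imaging.camera_info('top')
P=onz(T,(549.5)/2.8-.5+130,186.5/2.8-.5+140,235);print(P,(P-OS)@XS,(P-OS)@YS)
o=ctrl.get_obs();print(o['t'],o['qvel'].round(3))
print(workorder.close_job())
```

```text
[548.00079391 -87.98502888 235.        ] 25.07861758102501 -54.655527862726046
26.15 [-0.003  0.002 -0.     0.001 -0.001  0.002]
the job is handed in; nothing more can be done
None
```

The flap is shut and held by its catch, and the pole is back in its rest with the hook pointing down. I handed the job in at about 26 s. The job reports no verdict, and I could not read the catch joint or the pole-to-flap force directly.

- **Pull:** The pull at the wrist rose to about 9 N at the roller and dropped to about 3 N at the click. It then jumped to 13.8 N along the pull at the stop. Including the vertical part, I estimate the contact force there at about 15 N, right at your gentle limit but below the 20 N failure limit.
- **Flap held:** After I eased back 3 mm the pull read about 0 N and the flap did not follow. In the last picture the eye is at x ≈ 25 mm, y ≈ −55 mm in the screen's frame. The x limit is 32 mm.
- **Pole:** It lies between the cheeks of both saddles, about 4 mm ahead of and 1 mm across from its old place, and the gripper is open and well clear of it.
- **Other things:** By eye, nothing else on the bench had moved; I did not measure them.
- **Off plan:** The arm tilted by up to about 0.03 rad under load. I allowed for this in the pin positions, and the pole did not slip in the jaws.

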